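# Flip the length stop down and butt the channel on it

## Task

Set the metal channel up for sawing to length: press the parked flip stop down past its snap point so that it springs fully down in front of the fence, then bring the long channel gently flat against the fence and slide it along until its end butts on the stop's adjusting screw, keeping a light push on it for about a second before you let go. The stop's carriage is already set to length and only lightly clamped, so do not shift it along the fence or strain the stop. Leave the channel lying home, with both its ends tight to the fence, and everything else on the bench where it is.

Things in the scene. Friction and masses are not known exactly. Their poses are not given: they have to be found in the camera images.
- jig: Sawing jig, fixed: plywood bed 190 (x) x 540 (y) x 20 mm, x and y level. Origin at bench level; bed spans jig x -100 to +90 mm, its top 20 mm above the origin. An aluminium fence, 20 mm thick, 50 mm high (top 70 mm above the bench), runs all along y; its working face looks to jig -x (the robot's side), at jig x = +40 mm.
- stop_carriage: Aluminium saddle 40 mm wide (y) on the fence, carrying the flap; lug tops 95 mm above the bench. Origin at the middle of the flap's hinge pin: jig x = +33 mm, 83 mm above the bench, in line with the flap's middle; axes as the jig's. Clamped anywhere over 70 mm of the fence's -y half; the clamp slips at about 6 N along the fence. It bears 20 N from the fingers, no more.
- flip_stop (a joint): The flip stop, a flat steel flap 28 mm wide (y), 8 mm thick, reaching 60 mm from its hinge pin, which lies along jig y. Angle in rad: 0 = hanging straight down in front of the fence (working), 1.57 = sticking out level to jig -x (to the robot), 2.18 = parked on its upper stop, sticking out to -x and 35 degrees up. It starts parked.
- flip_tip (a point): Middle of the flap's free end, 60 mm from the pin. An over-centre spring drives the flap away from about 1.0 rad to the nearer stop: pressed down near the tip it resists with about 10 N at first, then less and less, snaps at about 1.0 rad (free end some 30 degrees below level) and springs down by itself.
- screw_hole (a point): Point on the flap's +y side, 56 mm from the pin, where a brass adjusting screw, 7 mm thick, stands out along jig +y. Its nose is 4 to 28 mm further out, set differently each time, held firm and not measured: where the channel meets it must be felt (or seen). Flap down, this point and the nose lie 7 mm before the fence face and 7 mm above the bed; the point is 14 mm to +y of the carriage origin.
- bar: The workpiece: straight open-topped U channel, bare metal, 14 mm wide, 14 mm high, 240 mm long, 0.11 to 0.22 kg, loose on the bed before the fence, on the +y side of the stop, a little askew. Origin: centre of its underside; y along it (its -y end faces the stop), z up. Tight to the fence its centre line lies at jig x = +33 mm.
- bar_end (a point): Centre of the channel's -y end face (7 mm above its underside), the end that must touch the screw's nose.
- bar_tail (a point): Centre of the channel's +y end face (7 mm above its underside), where it can be pushed along.
- offcut: Bystander: 60 mm piece of the same channel, lying on the bed near its front edge. Origin under its centre.
- glass_blue: Bystander: blue glass tile 75 x 55 x 5 mm with copper edge, on the paper in front of the jig.
- glass_green: Bystander: six-sided green glass piece, 72 mm across, 5 mm thick, on the paper in front of the jig.
- sponge_tray: Bystander: small steel tray 75 x 115 x 16 mm with a sponge and two wire rests up to 55 mm high, beyond the jig's -y end.
- brush_jar: Bystander: glass jar 66 mm across, 110 mm high, with a brush leaning in it (top 155 mm), behind the fence.
- solder_spool: Bystander: spool of solder 60 mm across, 50 mm high, standing behind the fence.
- pliers: Bystander: pliers with dark grips, about 175 mm long, 14 mm high, in front of the jig.
- flux_bottle: Bystander: small white bottle 48 mm across, 95 mm high, beyond the jig's +y end.
Things that resemble listed ones, but are neither listed nor needed, are in the scene too. Of the things shaped like the bar, the metal one is meant.

How it is judged (in metres and radians):
On the way, in this order (a step that is already met when the one before it is completed fails the run):
1. the flip stop has sprung fully down (value of joint flip_stop below 0.06 rad), for 0.2 s.
2. with the flap down, the channel lies flat against the fence and its end is kept pressed on the screw's nose (over 0.8 N) (value of joint flip_stop below 0.06 rad and x of bar_end in the frame of jig between 0.0315 and 0.036 m and x of bar_tail in the frame of jig between 0.0315 and 0.036 m and distance between bar_end and stop_screw_c0 below 0.0316 m and contact force between bar and stop_carriage above 0.8 N), for 0.3 s.
At the end, for the whole second after the job is handed in: The flap is fully down (within 0.06 rad); the channel lies flat on the bed, at rest, both ends within 1.5 mm of the fence face, its end within 1.5 mm of the screw's nose (value of joint flip_stop below 0.06 rad and x of bar_end in the frame of jig between 0.0315 and 0.036 m and x of bar_tail in the frame of jig between 0.0315 and 0.036 m and distance between bar_end and stop_screw_c0 below 0.0316 m and z of bar in the frame of jig between 0.018 and 0.022 m and angle between bar's own z axis and vertical below 0.05 rad and linear speed of bar below 0.01 m/s); the robot touches nothing.
It fails at once if the stop's carriage is shifted along the fence by more than 1.5 mm (distance of stop_carriage from where it was at the start of the episode above 0.0015 m).
It fails at once if the stop is strained: the fingers press on it with more than 20 N (contact force between the fingers and stop_carriage above 20 N).
It fails at once if the channel is jammed against the fence or bed with more than 25 N (contact force between bar and jig above 25 N).
It fails at once if a bystander is moved by more than 15 mm (distance of any of offcut, glass_blue, glass_green, sponge_tray, brush_jar, solder_spool, pliers, flux_bottle from where it was at the start of the episode above 0.015 m).
It also fails if it takes over 64 s, if anything falls off the work surface, if the arm or the gripper's body presses on something with over 40 N, if the wrist force passes 120 N, or if a joint passes its speed limit or range.

## Robot

A 6-joint arm with a two-finger parallel gripper is mounted at the origin on the work surface. World frame = base frame: x ahead of the robot, y to its left, z up, the work surface at z = 0. Lengths are in m, angles in degrees, forces in N, time in s.
With the tool pointing down it reaches from about 0.325 to 0.9 m from the base axis. Payload 3.5 kg.
Tool frame: the origin (TCP) lies midway between the tips of the shut fingers; the grasp point (between the pads) lies 19 mm behind it; z points along the fingers, y is the direction in which the jaws open and shut (so a half turn about z gives the same grasp; the last joint's range is limited). The gripper opens to 85 mm and grips with 20 to 120 N. Pads are 22 mm wide; open, the fingers measure 114 mm over their backs; the gripper's body (76 mm by 85 mm) begins 54 mm behind the grasp point. The pads swing forward as they close: fully open they stand 13 mm farther back than shut.
Start: joints at [66.841, 15.837, -1.513, 72.651, 0, 84.076], TCP at [0.185, 0.597, 0.231] pointing down, gripper open.
Joint ranges: [-178.77, 178.77], [-48.84, 107.48], [-61.69, 71.31], [-111.58, 123.2], [-90, 87.43], [-180, 180]. Speed limits (degrees/s): [147.25, 147.25, 180, 180, 180, 180].

## Interface

Orientations are given as a 3x3 rotation matrix whose columns are the frame's x, y, z axes.
In Python, from rig import arm, jaws, vision, status gives the robot as it stands. Calls block until the motion is done:
- arm.movep(position, orientation): joint-space move of the TCP to a pose.
- arm.line_to(position, attitude=None, velocity=0.15, max_force=None): straight line of the TCP; attitude=None keeps the orientation; velocity is the mean speed in m/s. With max_force (N) it stops when the force on the tool has changed by that much, and returns True; else False.
- arm.set_joints(angles): joint-space move.
- jaws.ungrasp() and jaws.gripper_close(force=None): open the fingers fully, or close them until they stop; force is the grip in N (None keeps the last).
- arm.sleep(seconds).
- arm.inverse_kinematics(position, orientation): joint angles nearest the present ones, or None.
- vision.snapshot(name): name is "scene" or "top" or "wrist"; returns the picture (420x560x3 uint8, red, green, blue); there is no depth.
- vision.camera_info(name): a dict with "fovy" (degrees; the focal length in pixels is half the picture's height over the tangent of half this angle, whatever the lens; pixels are square), "cx", "cy" (the principal point, pixels), "R" (3x3) and "t" (3): a world point X has camera coordinates R X + t. Camera axes: x right, y down, z forward; pixel columns grow to the right and rows downward; lengths in m; the calibration is good to about 2 mm. The wrist camera is an equidistant fisheye: a pixel r from the principal point sees the ray r / f radians off the axis. A picture is of the moment at which its call begins: read the wrist's pose just before it. camera_info takes no time and is no camera call; for the wrist camera it gives the pose at the moment of the call.
A pose or a line that the arm cannot do raises arm.IKError and nothing moves.
- arm.job_done(): hands the job in, once; it reports no verdict.
Readings, each from a call of its own:
- status.current_clock(): time.
- status.current_joint_positions(): joint angles.
- status.current_joint_velocities(): joint speeds.
- status.current_joint_torque(): joint torques, N m.
- status.current_ee_pos(): TCP position.
- status.current_orientation(): TCP orientation.
- status.current_force(): force on the tool from outside, world axes, zero at the start.
- status.current_wrist_torque(): the same for the moment, N m.
- status.current_grip_width(): finger opening in m.
Only numpy, scipy, OpenCV 4.12 (cv2) and the standard library are available. Lean on these libraries where they do the work, as an engineer would, in place of code of your own. Each camera call takes 0.05 s, during which the arm holds its last target.

## Working session

There is one attempt and no reset: what is moved stays moved. The work goes in short steps, each a Python script; the robot and the scene stay as the last script left them, time stands still between calls to the robot, and variables do not carry over. Pictures are saved under pics/ and viewed, and the job is handed in when it is done.

```bash
ls; mkdir -p pics; python3 - <<'E'
from rig import arm,jaws,vision,status
import cv2
for n in ["scene","top","wrist"]:
    im=vision.snapshot(n); cv2.imwrite(f"pics/{n}0.png",im[:,:,::-1])
    c=vision.camera_info(n); print(n,c)
print(status.current_clock())
E
```

```text
pics
scene {'fovy': 42.21276305448734, 'cx': 269.7926813829965, 'cy': 217.81094161859684, 'R': array([[-0.02546094,  0.99952972,  0.01709031],
       [ 0.61010998,  0.02907946, -0.79178292],
       [-0.79190754, -0.00973257, -0.61056345]]), 't': array([ 0.01836164, -0.23354987,  1.76905161])}
top {'fovy': 43.59931439118103, 'cx': 277.14524766755227, 'cy': 214.9955747276072, 'R': array([[-0.00234988, -0.99986283, -0.01639504],
       [-0.98877206,  0.00477284, -0.14935537],
       [ 0.14941313,  0.01585999, -0.98864765]]), 't': array([0.03067744, 0.49239514, 1.54014737])}
wrist {'fovy': 65.70646984690485, 'cx': 280.2658196823249, 'cy': 204.60774923010263, 'R': array([[ 0.2964109 ,  0.95505993, -0.00104939],
       [ 0.90727263, -0.28123615,  0.31267012],
       [ 0.29832358, -0.09363092, -0.9498612 ]]), 't': array([-0.6236058 , -0.04117836,  0.37911059])}
0.15
```

View pics/scene0.png

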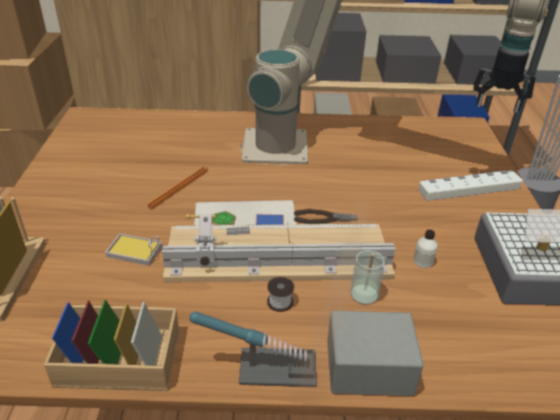

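View pics/top0.png

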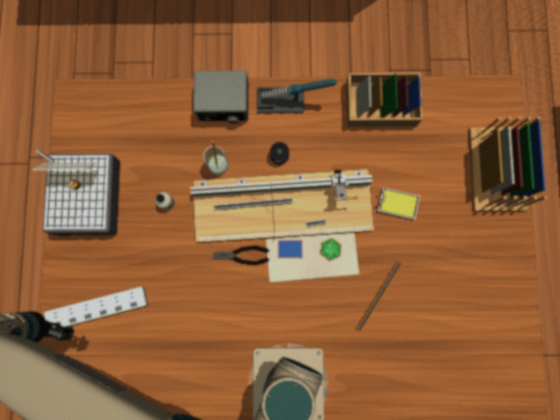

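View pics/wrist0.png

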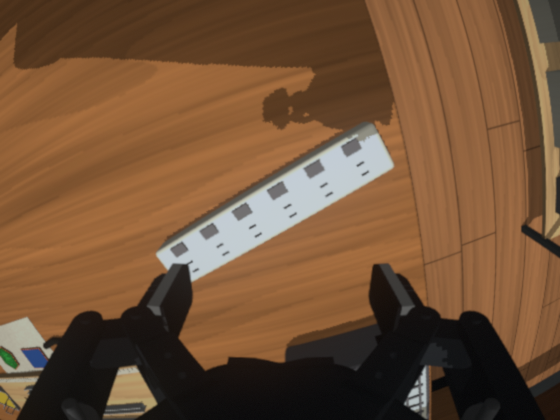

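```bash
cat > h.py <<'E'
import numpy as np, cv2
def ray(c,u,v,H=420,fish=False):
    f=H/2/np.tan(np.radians(c["fovy"]/2)); d=np.array([(u-c["cx"])/f,(v-c["cy"])/f])
    if fish:
        r=np.hypot(*d); k=np.sin(r)/r if r>1e-9 else 1; d=np.array([d[0]*k,d[1]*k,np.cos(r)])
    else: d=np.array([d[0],d[1],1.])
    R=np.array(c["R"]); return -R.T@np.array(c["t"]), R.T@d
def onz(c,u,v,z,fish=False):
    o,d=ray(c,u,v,fish=fish); return o+d*(z-o[2])/d[2]
def proj(c,X,fish=False,H=420):
    f=H/2/np.tan(np.radians(c["fovy"]/2)); p=np.array(c["R"])@np.array(X)+np.array(c["t"])
    if fish:
        s=np.hypot(p[0],p[1]); th=np.arctan2(s,p[2]); return c["cx"]+f*th*p[0]/s, c["cy"]+f*th*p[1]/s
    return c["cx"]+f*p[0]/p[2], c["cy"]+f*p[1]/p[2]
E
python3 - <<'E'
import cv2
a=cv2.imread('pics/top0.png')[160:280,180:400]; cv2.imwrite('pics/top0c.png',cv2.resize(a,None,fx=3.6,fy=3.6,interpolation=cv2.INTER_CUBIC))
a=cv2.imread('pics/scene0.png')[190:290,150:410]; cv2.imwrite('pics/scene0c.png',cv2.resize(a,None,fx=3,fy=3,interpolation=cv2.INTER_CUBIC))
E
```

```text
(no output)
```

View pics/top0c.png

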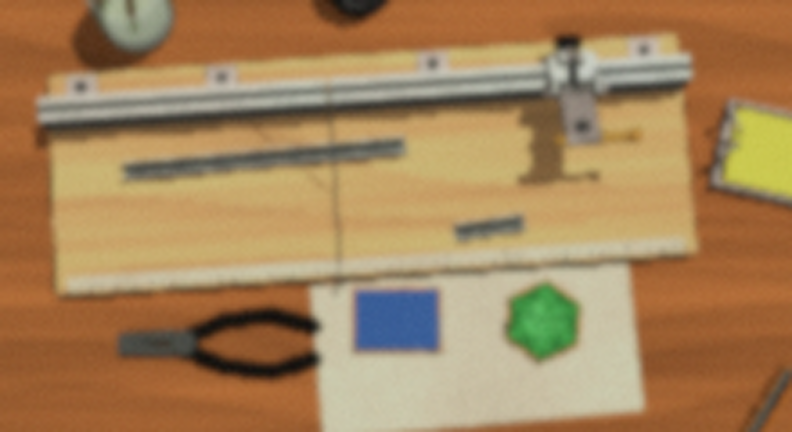

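View pics/scene0c.png

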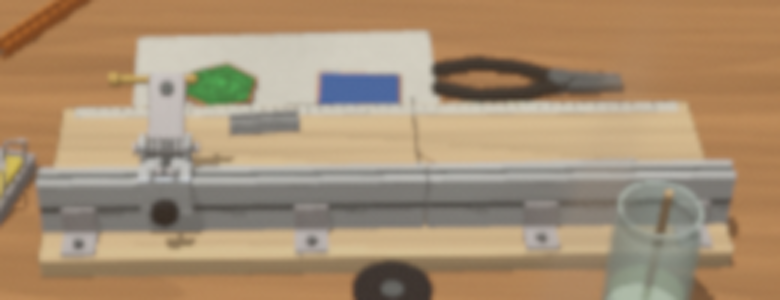

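```bash
python3 - <<'E'
from rig import vision,arm,status
from h import *
np.set_printoptions(precision=4,suppress=True)
c=vision.camera_info("top")
f=lambda a,b,z:onz(c,180+a/3.6,160+b/3.6,z)
for nm,a,b,z in [("bed -y front",697,250,.02),("bed +y front",58,295,.02),("fence top +y front",40,122,.07),("fence -y front",690,80,.07),("bar tail",123,172,.034),("bar end",405,148,.034),("flap tip L",568,143,.117),("flap tipR",598,143,.117),("carriage",580,70,.095),("off1",456,232,.03),("off2",523,222,.03),("screw knob",640,135,.11),("nose",553,133,.11)]:
    print(nm,f(a,b,z))
print(status.current_orientation())
# wrist cam rel TCP
w=vision.camera_info("wrist"); R=np.array(w["R"]); o=-R.T@w["t"]; T=np.array(status.current_orientation()); 
print(T.T@(o-status.current_ee_pos()), T.T@R.T)
E
```

```text
bed -y front [ 0.4496 -0.2617  0.02  ]
bed +y front [0.4139 0.2743 0.02  ]
fence top +y front [0.5521 0.2836 0.07  ]
fence -y front [ 0.5843 -0.2517  0.07  ]
bar tail [0.516  0.2193 0.034 ]
bar end [ 0.5352 -0.0175  0.034 ]
flap tip L [ 0.5238 -0.1458  0.117 ]
flap tipR [ 0.5236 -0.1695  0.117 ]
carriage [ 0.5877 -0.1589  0.095 ]
off1 [ 0.4644 -0.0597  0.03  ]
off2 [ 0.4726 -0.1157  0.03  ]
screw knob [ 0.5312 -0.2039  0.11  ]
nose [ 0.5332 -0.1347  0.11  ]
[[-0.9551  0.2963 -0.0008]
 [ 0.2963  0.9551 -0.0017]
 [ 0.0002 -0.0018 -1.    ]]
[ 0.0793 -0.0006 -0.1419] [[-0.0001 -0.9498 -0.3129]
 [ 1.     -0.0004  0.0007]
 [-0.0008 -0.3129  0.9498]]
```

```bash
cat >> h.py <<'E'
def Rj(yawdeg):
    a=np.radians(yawdeg); ex=np.array([np.cos(a),np.sin(a),0]); ey=np.array([-np.sin(a),np.cos(a),0])
    return np.column_stack([-ex,ey,[0,0,-1.]])
E
python3 - <<'E'
from rig import vision,arm,status,jaws
from h import *
import pickle
jaws.gripper_close(force=40)
arm.movep([0.49,0.03,0.22],Rj(3.5))
c=vision.camera_info("wrist"); im=vision.snapshot("wrist"); cv2.imwrite("pics/w1.png",im[:,:,::-1]); pickle.dump(c,open("w1.pkl","wb"))
arm.movep([0.47,-0.13,0.20],Rj(3.5))
c=vision.camera_info("wrist"); im=vision.snapshot("wrist"); cv2.imwrite("pics/w2.png",im[:,:,::-1]); pickle.dump(c,open("w2.pkl","wb"))
print(status.current_clock(), status.current_force(), status.current_grip_width(),status.current_joint_positions())
E
```

```text
4.0083 [0.33508041 0.88760916 0.77940072] -0.0004091298998967951 [-2.29843241e+01  3.00608927e+00 -2.06714225e+01  6.63194168e+01
  3.73529617e-02 -2.65322057e+01]
```

View pics/w1.png

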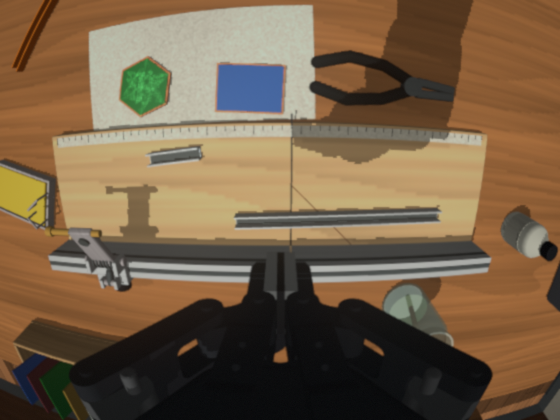

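View pics/w2.png

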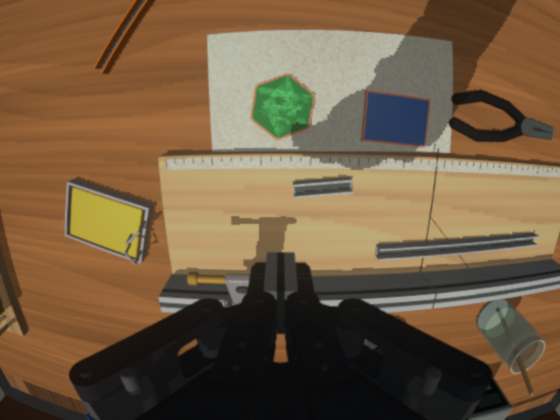

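```bash
python3 - <<'E'
import cv2
a=cv2.imread('pics/w1.png')
cv2.imwrite('pics/w1a.png',cv2.resize(a[190:300,30:270],None,fx=3.3,fy=3.3,interpolation=cv2.INTER_CUBIC))
cv2.imwrite('pics/w1b.png',cv2.resize(a[190:300,260:500],None,fx=3.3,fy=3.3,interpolation=cv2.INTER_CUBIC))
E
```

```text
(no output)
```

View pics/w1a.png

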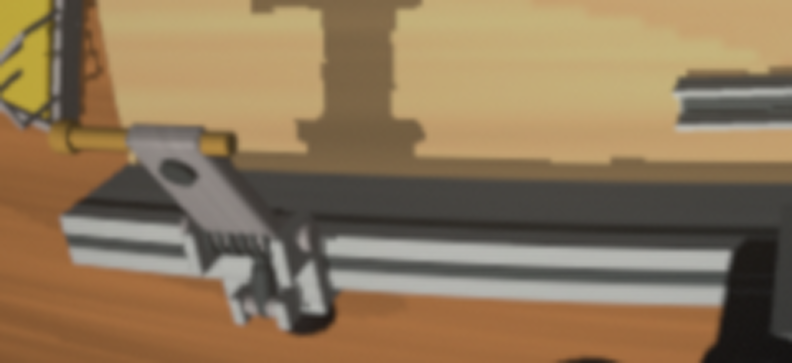

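View pics/w1b.png

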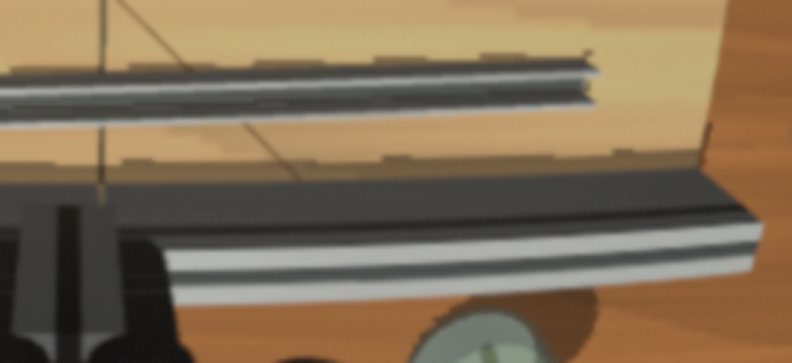

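```bash
python3 - <<'E'
from h import *
import pickle
np.set_printoptions(precision=4,suppress=True)
c=pickle.load(open("w1.pkl","rb"))
A=lambda a,b,z:onz(c,30+(a+.5)/3.3-.5,190+(b+.5)/3.3-.5,z,fish=True)
B=lambda a,b,z:onz(c,260+(a+.5)/3.3-.5,190+(b+.5)/3.3-.5,z,fish=True)
f1=A(62,215,.07);f2=B(762,226,.07)
print("fence",f1,f2,np.linalg.norm(f1-f2)); yaw=np.degrees(np.arctan2(-(f2-f1)[0],(f2-f1)[1]));print("yaw",yaw)
g=[A(792,181,.02),A(400,160,.02),B(698,170,.02),B(300,180,.02)]
print("base line",np.array(g))
ex=-Rj(yaw)[:,0]; ey=Rj(yaw)[:,1]; m=(f1+f2)/2; O=m-.04*ex; O[2]=0; print("O",O,ex,ey)
J=lambda p:np.array([(p-O)@ex,(p-O)@ey,p[2]])
for n,p in [("base",g[0]),("base",g[1]),("base",g[2]),("base",g[3]),("end1",A(678,92,.034)),("end2",A(680,128,.034)),("tail1",B(598,70,.034)),("tail2",B(594,104,.034)),("tipL",A(132,128,.1207)),("tipR",A(204,130,.1207)),("nose",A(236,145,.115)),("base",A(206,141,.115))]: print(n,p,J(p))
for u,v in [(53,135),(486,134)]: print("front",J(onz(c,u,v,.02,True)))
print(J(onz(c,148,158,.034,True)),J(onz(c,202,150,.034,True)))
E
```

```text
fence [ 0.5895 -0.2508  0.07  ] [0.5585 0.2855 0.07  ] 0.5371861968183358
yaw 3.315118747516385
base line [[ 0.5726  0.0226  0.02  ]
 [ 0.5758 -0.1227  0.02  ]
 [ 0.5584  0.2861  0.02  ]
 [ 0.5672  0.1177  0.02  ]]
O [0.5341 0.015  0.    ] [0.9983 0.0578 0.    ] [-0.0578  0.9983  0.    ]
base [0.5726 0.0226 0.02  ] [0.039  0.0053 0.02  ]
base [ 0.5758 -0.1227  0.02  ] [ 0.0337 -0.1399  0.02  ]
base [0.5584 0.2861 0.02  ] [0.0399 0.2692 0.02  ]
base [0.5672 0.1177 0.02  ] [0.039  0.1005 0.02  ]
end1 [ 0.5364 -0.0163  0.034 ] [ 0.0005 -0.0314  0.034 ]
end2 [ 0.5491 -0.0155  0.034 ] [ 0.0133 -0.0313  0.034 ]
tail1 [0.5148 0.219  0.034 ] [-0.0075  0.2048  0.034 ]
tail2 [0.5276 0.2205 0.034 ] [0.0054 0.2055 0.034 ]
tipL [ 0.5258 -0.1665  0.1207] [-0.0187 -0.1807  0.1207]
tipR [ 0.524  -0.1402  0.1207] [-0.019  -0.1544  0.1207]
nose [ 0.5303 -0.1336  0.115 ] [-0.0123 -0.1482  0.115 ]
base [ 0.5301 -0.144   0.115 ] [-0.0132 -0.1585  0.115 ]
front [-0.1003 -0.2668  0.02  ]
front [-0.1005  0.2654  0.02  ]
[-0.0668 -0.1254  0.034 ] [-0.0736 -0.0637  0.034 ]
```

```bash
cat >> h.py <<'E'
YAW=3.32; O=np.array([0.5341,0.0150,0.]); RJ=Rj(YAW); EX=-RJ[:,0]; EY=RJ[:,1]
def W(x,y,z): return O+x*EX+y*EY+np.array([0,0,z])
def J(p):
    p=np.array(p); return np.array([(p-O)@EX,(p-O)@EY,p[2]])
def FJ(f): f=np.array(f); return np.array([f@EX,f@EY,f[2]])
E
python3 - <<'E'
from rig import vision,arm,status,jaws
from h import *
np.set_printoptions(precision=3,suppress=True)
P=lambda s:print(s,J(status.current_ee_pos()),FJ(status.current_force()),status.current_clock())
arm.movep(W(-.012,-.168,.150),RJ); 
arm.line_to(W(-.012,-.168,.128),velocity=.1); P("above")
for x,z in [(-.0135,.115),(-.015,.105),(-.017,.088),(-.019,.075),(-.021,.065),(-.022,.057),(-.023,.049)]:
    h=arm.line_to(W(x,-.168,z),velocity=.03,max_force=16); P(h)
    if h: break
arm.sleep(.2);P("end")
for n in ["scene","top"]:
    cv2.imwrite(f"pics/{n}1.png",vision.snapshot(n)[:,:,::-1])
E
python3 - <<'E'
import cv2
a=cv2.imread('pics/top1.png')[160:240,280:400]; b=cv2.imread('pics/scene1.png')[190:270,150:270]
cv2.imwrite('pics/c1.png',cv2.vconcat([cv2.resize(x,(450,300),interpolation=cv2.INTER_CUBIC) for x in (a,b)]))
E
```

```text
above [-0.013 -0.167  0.128] [ 0.671  0.16  -1.601] 4.8
False [-0.015 -0.168  0.116] [-5.554 -0.964  9.346] 5.3833
False [-0.017 -0.168  0.105] [-5.131 -0.783  6.424] 5.8667
False [-0.017 -0.168  0.088] [-3.976 -0.499  4.012] 6.5833
False [-0.018 -0.168  0.075] [ 1.845 -0.741  3.211] 7.175
False [-0.022 -0.167  0.064] [ 0.532  0.278 -0.222] 7.6667
False [-0.022 -0.168  0.057] [-0.067 -0.005 -0.262] 8.0833
False [-0.023 -0.168  0.049] [ 0.174 -0.214  0.315] 8.5
end [-0.023 -0.168  0.049] [-0.254  0.498  0.68 ] 8.7
```

View pics/c1.png

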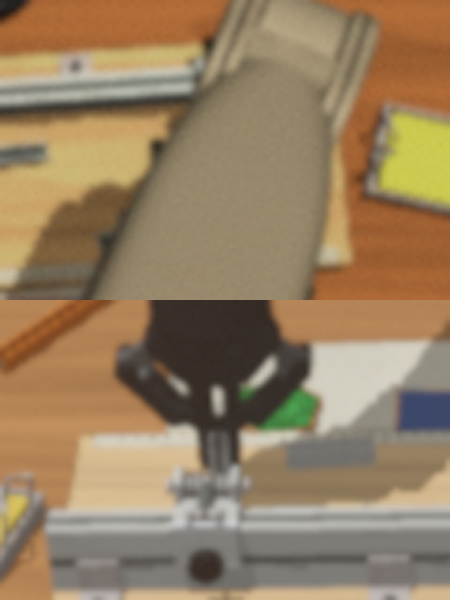

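```bash
python3 - <<'E'
from rig import vision,arm,status,jaws
from h import *
import pickle
arm.line_to(W(-.04,-.168,.14),velocity=.15)
arm.movep(W(-.09,-.06,.15),RJ)
c=vision.camera_info("wrist"); im=vision.snapshot("wrist"); cv2.imwrite("pics/w3.png",im[:,:,::-1]); pickle.dump(c,open("w3.pkl","wb"))
print(status.current_clock(),[proj(c,W(*p),True) for p in [(.033,-.154,.027),(.033,-.126,.027),(.0,-.03,.034),(.033,-.168,.083)]])
E
```

```text
10.1667 [(np.float64(188.8619564896013), np.float64(311.89671133528174)), (np.float64(215.16886605729667), np.float64(313.32052901063054)), (np.float64(311.92678027587), np.float64(291.449844146882)), (np.float64(160.37893063743783), np.float64(346.50838308847426))]
```

View pics/w3.png

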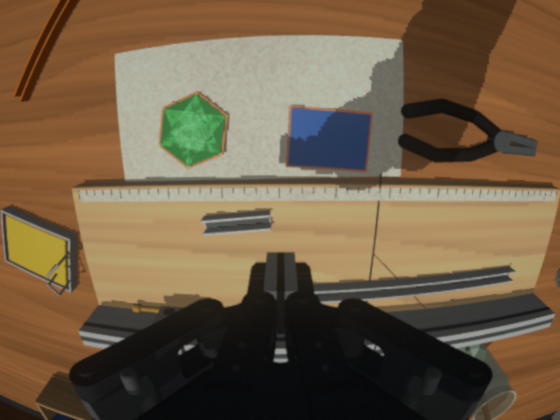

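```bash
python3 - <<'E'
from rig import vision
from h import *
np.set_printoptions(precision=3,suppress=True)
c=vision.camera_info("top")
for n,u,v,z in [("jar rim",217,154,.11),("jar foot",215,168,.0),("spool",279,153,.05)]: print(n,J(onz(c,u,v,z)))
E
```

```text
jar rim [0.139 0.18  0.11 ]
jar foot [0.125 0.201 0.   ]
spool [ 0.147 -0.001  0.05 ]
```

```bash
python3 - <<'E'
from rig import vision,arm,status,jaws
from h import *
np.set_printoptions(precision=3,suppress=True)
def P(s):
    f=np.mean([FJ(status.current_force()) for _ in range(5)],0); print(s,J(status.current_ee_pos()),f,status.current_clock())
arm.movep(W(-.045,.087,.10),RJ)
arm.line_to(W(-.045,.087,.0265),velocity=.1); arm.sleep(.15); P("start")
h=arm.line_to(W(-.010,.087,.0265),velocity=.03,max_force=4);P(h)
if not h:
    h=arm.line_to(W(.011,.087,.0265),velocity=.025,max_force=4);P(h)
if not h:
    h=arm.line_to(W(.019,.087,.0265),velocity=.010,max_force=4);P(h)
arm.sleep(.2);P("hold")
E
```

```text
start [-0.044  0.087  0.027] [-0.403 -0.637 -0.417] 11.8917
False [-0.01   0.087  0.026] [-1.211 -0.245  0.28 ] 13.2083
False [0.011 0.087 0.027] [-0.337 -0.884  0.261] 14.2
True [0.013 0.087 0.026] [ 0.058 -0.18   0.141] 14.6833
hold [0.012 0.087 0.025] [ 1.025  0.607 -0.106] 14.8833
```

```bash
cat >> h.py <<'E'
def mf(status,arm,n=6):
    a=[]
    for _ in range(n): a.append(FJ(status.current_force())); arm.sleep(.02)
    return np.mean(a,0)
E
python3 - <<'E'
from rig import vision,arm,status,jaws
from h import *
np.set_printoptions(precision=4,suppress=True)
def P(s): print(s,J(status.current_ee_pos()),mf(status,arm),status.current_clock())
arm.line_to(W(.008,.087,.0265),velocity=.03);P("back")
for y in (.087,.185,-.01):
    arm.line_to(W(.004,y,.0265),velocity=.12)
    arm.sleep(.1);P(y)
    h=arm.line_to(W(.019,y,.0265),velocity=.012,max_force=4);P(h)
arm.line_to(W(-.02,-.01,.0265),velocity=.1)
arm.line_to(W(-.02,.087,.16),velocity=.2)
cv2.imwrite("pics/top2.png",vision.snapshot("top")[:,:,::-1])
cv2.imwrite("pics/scene2.png",vision.snapshot("scene")[:,:,::-1])
import pickle
c=vision.camera_info("wrist"); cv2.imwrite("pics/w4.png",vision.snapshot("wrist")[:,:,::-1]); pickle.dump(c,open("w4.pkl","wb"))
P("end")
E
```

```text
back [0.0076 0.087  0.0264] [-0.1788  0.0842 -0.2353] 15.2583
0.087 [0.0039 0.087  0.0265] [-0.0899  0.1703  0.1494] 15.7083
True [0.013  0.087  0.0258] [ 0.2966  0.3498 -0.0716] 16.675
0.185 [0.0041 0.1843 0.0265] [-0.3477  0.164   0.031 ] 17.8417
True [0.0127 0.1849 0.0258] [ 0.0014  0.017  -0.1995] 18.7833
-0.01 [ 0.004  -0.0095  0.0265] [ 0.1512 -0.2009 -0.2901] 20.7583
True [ 0.0134 -0.0099  0.0259] [-0.2713  0.0471  0.4857] 21.7417
end [-0.021   0.0864  0.1586] [-0.1853 -0.0057  0.3988] 23.4417
```

View pics/w4.png

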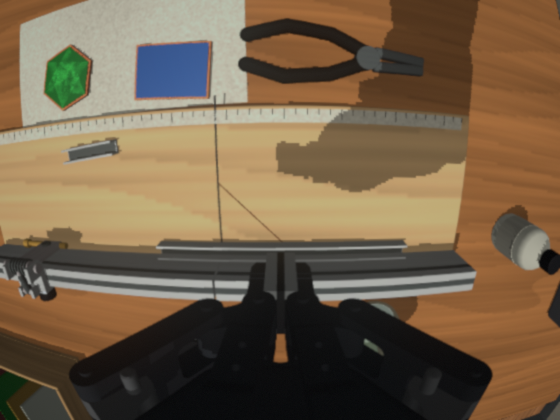

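```bash
python3 - <<'E'
import cv2
a=cv2.imread('pics/w4.png')[215:305,0:200]
cv2.imwrite('pics/w4c.png',cv2.resize(a,None,fx=4,fy=4,interpolation=cv2.INTER_CUBIC))
E
```

```text
(no output)
```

View pics/w4c.png

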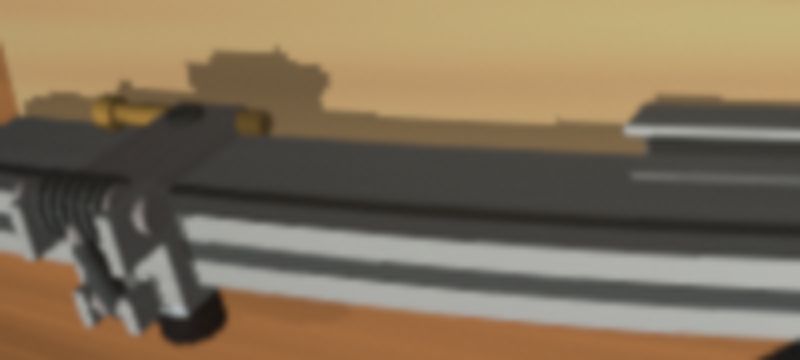

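```bash
python3 - <<'E'
from h import *
import pickle
np.set_printoptions(precision=4,suppress=True)
c=pickle.load(open("w4.pkl","rb"))
print("nose",J(onz(c,67.4,245.6,.028,True)),"end",J(onz(c,156.4,247.4,.034,True)),"tail",J(onz(c,404.7,243.,.034,True)))
E
```

```text
nose [ 0.0327 -0.1463  0.028 ] end [ 0.0269 -0.0324  0.034 ] tail [0.0226 0.2035 0.034 ]
```

```bash
python3 - <<'E'
from rig import vision,arm,status,jaws
from h import *
np.set_printoptions(precision=4,suppress=True)
def P(s): print(s,J(status.current_ee_pos()),mf(status,arm),status.current_clock())
arm.movep(W(.0,.240,.10),RJ)
arm.line_to(W(.024,.240,.0265),velocity=.1); arm.sleep(.1); P("start")
h=arm.line_to(W(.024,.222,.0265),velocity=.05,max_force=5);P(h)
if not h: h=arm.line_to(W(.024,.200,.0265),velocity=.02,max_force=4);P(h)
if not h: h=arm.line_to(W(.024,.118,.0265),velocity=.035,max_force=4);P(h)
if not h:
    h=arm.line_to(W(.024,.090,.0265),velocity=.006,max_force=2.5);P(h)
arm.sleep(.2);P("hold")
E
```

```text
start [0.0246 0.2403 0.0273] [-0.2149 -0.2551 -0.1417] 25.2667
False [0.024  0.2216 0.0265] [0.122  0.0652 0.2018] 25.875
False [0.024  0.1999 0.0265] [ 0.1022  0.486  -0.1445] 27.225
False [0.024  0.1181 0.0265] [ 0.2328  1.3781 -0.2985] 29.8167
True [0.0238 0.1026 0.0262] [0.9795 0.9577 1.5197] 32.55
hold [0.0232 0.1028 0.0257] [0.9657 1.4615 1.3882] 32.85
```

```bash
python3 - <<'E'
from rig import vision,arm,status,jaws
from h import *
np.set_printoptions(precision=4,suppress=True)
y=.1026
for i in range(10):
    y-=.0004
    h=arm.line_to(W(.024,y,.0265),velocity=.006,max_force=4); f=mf(status,arm,10)
    print(h,y,J(status.current_ee_pos()),f,status.current_clock())
    if f[1]>3.2 or h: break
E
```

```text
False 0.1022 [0.0236 0.1026 0.0263] [-0.6211  3.5895 -1.0155] 33.425
```

```bash
python3 - <<'E'
from rig import vision,arm,status,jaws
from h import *
np.set_printoptions(precision=4,suppress=True)
for i in range(4):
    arm.sleep(.15); print(J(status.current_ee_pos()),mf(status,arm,10),status.current_clock())
cv2.imwrite("pics/scene3.png",vision.snapshot("scene")[:,:,::-1])
E
python3 - <<'E'
import cv2
a=cv2.imread('pics/scene3.png')[190:290,150:410]; cv2.imwrite('pics/scene3c.png',cv2.resize(a,None,fx=3,fy=3,interpolation=cv2.INTER_CUBIC))
E
```

```text
[0.0237 0.1025 0.0264] [-0.2786  4.1568 -1.1993] 33.7417
[0.0237 0.1024 0.0264] [-0.656   4.9458 -1.2395] 34.0583
[0.0237 0.1024 0.0264] [-0.8268  5.0279 -1.2077] 34.375
[0.0237 0.1024 0.0264] [-1.1229  5.2638 -1.0311] 34.6917
```

View pics/scene3c.png

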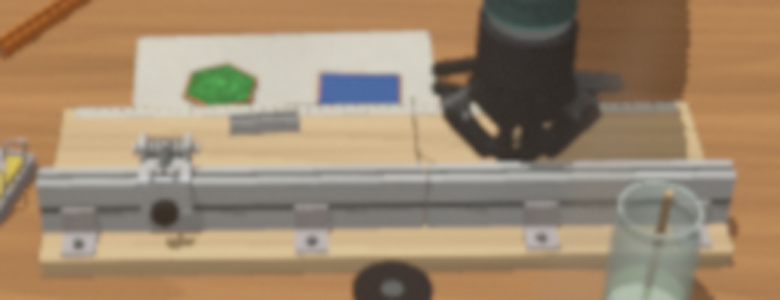

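```bash
python3 - <<'E'
from rig import vision,arm,status,jaws
from h import *
import pickle
np.set_printoptions(precision=4,suppress=True)
arm.line_to(W(.024,.112,.0265),velocity=.02); print(mf(status,arm))
arm.line_to(W(.010,.130,.0265),velocity=.1)
arm.movep(W(-.03,-.03,.16),RJ)
c=vision.camera_info("wrist"); cv2.imwrite("pics/w5.png",vision.snapshot("wrist")[:,:,::-1]); pickle.dump(c,open("w5.pkl","wb"))
print(status.current_clock())
E
python3 - <<'E'
import cv2
a=cv2.imread('pics/w5.png')[200:320,60:400]
cv2.imwrite('pics/w5c.png',cv2.resize(a,(798,282),interpolation=cv2.INTER_CUBIC))
E
```

```text
[-0.0886 -0.0752 -0.1036]
36.7667
```

View pics/w5c.png

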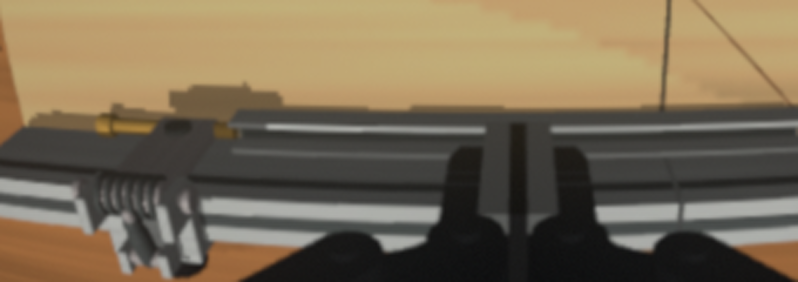

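```bash
python3 - <<'E'
import cv2
a=cv2.imread('pics/w5.png')
cv2.imwrite('pics/w5d.png',cv2.vconcat([cv2.resize(a[235:285,x:x+120],(720,300),interpolation=cv2.INTER_CUBIC) for x in (130,330)]))
E
```

```text
(no output)
```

View pics/w5d.png

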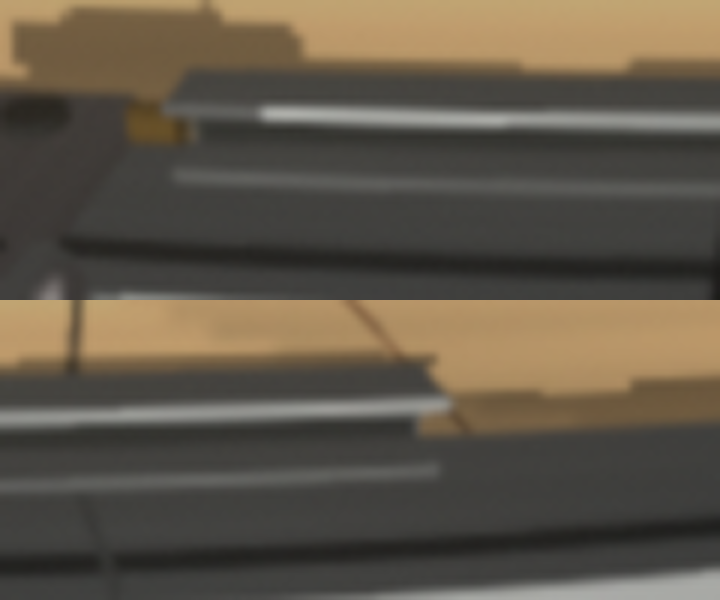

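```bash
python3 - <<'E'
from h import *
import pickle
np.set_printoptions(precision=4,suppress=True)
c=pickle.load(open("w5.pkl","rb"))
for n,xo,a,b,z in [("head base",130,190,72,.02),("tail base",330,425,62,.02),("head top",130,262,106,.034),("tail top",330,448,97,.034),("head far wall",130,175,171,.034),("tail far",330,440,162,.034),("fence top -y",130,65,250,.07),("fence top +y",330,700,225,.07),("nose",130,185,132,.027)]:
    print(n,J(onz(c,xo+(a+.5)/6-.5,235+(b+.5)/6-.5,z,True)))
E
```

```text
head base [ 0.0268 -0.1496  0.02  ]
tail base [0.0252 0.0902 0.02  ]
head top [ 0.0256 -0.1321  0.034 ]
tail top [0.0249 0.0893 0.034 ]
head far wall [ 0.0382 -0.1492  0.034 ]
tail far [0.0368 0.0898 0.034 ]
fence top -y [ 0.0325 -0.1536  0.07  ]
fence top +y [0.0305 0.1197 0.07  ]
nose [ 0.0345 -0.1493  0.027 ]
```

```bash
python3 - <<'E'
from rig import vision,arm,status,jaws
from h import *
np.set_printoptions(precision=4,suppress=True)
def P(s): print(s,J(status.current_ee_pos()),mf(status,arm),status.current_clock())
arm.line_to(W(-.012,-.06,.0265),velocity=.15)
for y in (-.06,.075):
    arm.line_to(W(.005,y,.0265),velocity=.12); arm.sleep(.1)
    h=arm.line_to(W(.018,y,.0265),velocity=.012,max_force=3.5);P((y,h))
    arm.line_to(W(.005,y,.0265),velocity=.05)
E
```

```text
(-0.06, True) [ 0.0136 -0.0598  0.0258] [ 0.0772  0.1356 -0.0707] 39.1333
(0.075, True) [0.0131 0.075  0.0258] [0.2825 0.1637 0.0803] 41.6917
```

```bash
python3 - <<'E'
from rig import vision,arm,status,jaws
from h import *
np.set_printoptions(precision=4,suppress=True)
def P(s): print(s,J(status.current_ee_pos()),mf(status,arm,10),status.current_clock())
arm.line_to(W(-.005,.120,.0265),velocity=.12)
arm.line_to(W(.024,.118,.0265),velocity=.1); arm.sleep(.1); P("start")
h=arm.line_to(W(.024,.1050,.0265),velocity=.02,max_force=3);P(h)
y=.1050
while y>.1010:
    y-=.0004
    h=arm.line_to(W(.024,y,.0265),velocity=.006,max_force=3.5); f=mf(status,arm,5)
    print(h,y,J(status.current_ee_pos()),f)
    if f[1]>2.6: break
for i in range(4):
    P("hold")
    if mf(status,arm,3)[1]>4.5: break
    arm.sleep(.05)
arm.line_to(W(.024,.112,.0265),velocity=.02); P("off")
arm.line_to(W(.005,.135,.0265),velocity=.1)
arm.line_to(W(-.03,.135,.17),velocity=.2)
cv2.imwrite("pics/top6.png",vision.snapshot("top")[:,:,::-1])
cv2.imwrite("pics/w6.png",vision.snapshot("wrist")[:,:,::-1])
print(status.current_clock())
E
python3 - <<'E'
import cv2
a=cv2.imread('pics/w6.png'); 
cv2.imwrite('pics/w6c.png',cv2.vconcat([cv2.resize(a,(560,420))[:300],cv2.resize(a[215:295,0:160],(560,280),interpolation=cv2.INTER_CUBIC)]))
E
```

```text
start [0.0243 0.1177 0.0266] [-0.1449 -0.0255 -0.0364] 43.2333
False [0.024  0.105  0.0265] [-0.3058 -0.038   0.1597] 44.2
False 0.1046 [0.024  0.1046 0.0265] [ 0.0157  0.4532 -0.293 ]
False 0.1042 [0.024  0.1042 0.0265] [-0.0719  0.0217 -0.0213]
False 0.1038 [0.024  0.1038 0.0265] [-0.3585  0.1757 -0.1661]
False 0.1034 [0.024  0.1034 0.0265] [ 0.3192 -0.0652  0.045 ]
False 0.10300000000000001 [0.024  0.103  0.0265] [ 0.2315 -0.3179  0.1491]
False 0.10260000000000001 [0.024  0.1027 0.0265] [0.6672 0.8514 0.1563]
False 0.10220000000000001 [0.024  0.1025 0.0265] [-0.0518  2.3888 -0.433 ]
False 0.10180000000000002 [0.024  0.1023 0.0265] [-0.5347  4.2438 -0.5699]
hold [0.024  0.1023 0.0265] [ 0.2477  4.227  -0.3537] 47.0333
off [0.024  0.1119 0.0265] [ 0.2211 -0.1246  0.318 ] 47.9083
49.35
```

View pics/w6c.png

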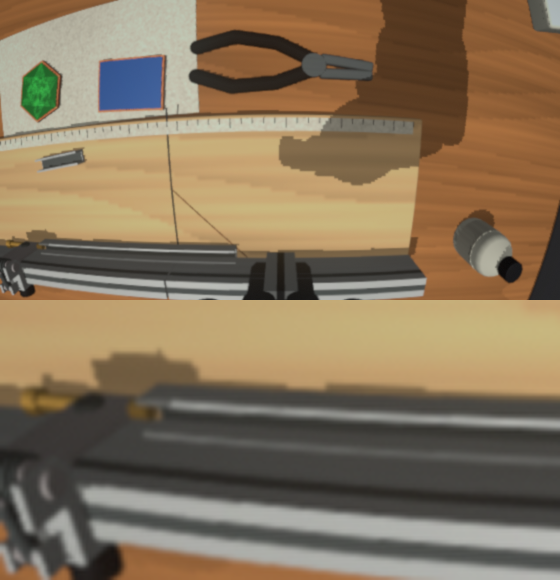

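The second press began at the same place as the first (TCP y 0.1026 m). The picture shows the flap down at crop (60,440), the channel's end on the nose at (150,410) and the channel parallel to the fence. The arm is clear, so I'm handing in.

```bash
python3 - <<'E'
from rig import arm,status
arm.job_done(); print(status.current_clock())
E
```

```text
the job is handed in; nothing more can be done
the job is handed in; nothing more can be done
```

The stop is down, the channel lies against the fence with its end on the adjusting screw, and I handed the job in at about 49 s. No verdict came back.

- **Flip stop:** I pressed the flap down with the shut fingers. The highest force I read was about 11 N (vertical and horizontal together), and it dropped to nothing at the snap. The wrist picture shows the flap down.
- **Channel to the fence:** I pushed it flat with light touches, stopping at about 4 N, at its middle and near each end. After sliding it home I checked again at two places, and both readings fell within 0.1 mm of what a flush channel should give.
- **Butting on the screw:** I slid it by its tail until the nose was felt, then kept a push on it for over a second. That push crept from 3.6 to 5.3 N at the fingers, more than I meant and not far below the clamp's 6 N slip. I then pressed a second time at about 4 N.
- **Carriage:** The finger position moved no more than about 0.3 mm between first contact and the end of both presses, so I saw no sign of the carriage shifting.
- **One disagreement:** Two wrist pictures placed the nose 3 mm apart along the fence. I put this down to calibration and viewing angle, because the felt contact points agreed to about 0.1 mm.
- **Bystanders:** None looked moved in the last wrist picture. That picture does not show the sponge tray, solder spool or brush jar, and I did not view the final top picture.

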